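# Lower a painter's ratchet arm rest to level and lock it

## Robot

A 6-joint arm with a two-finger parallel gripper is mounted at the origin on the work surface. World frame = base frame: x ahead of the robot, y to its left, z up, the work surface at z = 0. Lengths are in m, angles in rad, forces in N, time in s.
With the tool pointing down it reaches from about 0.35 to 0.775 m from the base axis. Payload 5.5 kg.
Tool frame: the origin (TCP) lies between the finger pads; the fingertips stand 14 mm ahead of it and the grasp point (between the pads) lies 5 mm behind it (env.nose_length is the distance from the TCP to the fingertips, in m); z points along the fingers, y is the line along which they close (so a half turn about z gives the same grasp; the last joint's range is limited). The gripper opens to 85 mm and grips with 20 to 120 N. Pads are 22 mm wide; open, the fingers measure 114 mm over their backs; the gripper's body (76 mm by 85 mm) begins 54 mm behind the grasp point. The pads swing forward as they close: fully open they stand 13 mm farther back than shut.
Start: joints at [-1.397, 0.313, 0.046, 1.304, 0, 1.431], TCP at [0.177, -0.547, 0.245] pointing down, gripper open.
Joint ranges: [-2.76, 2.76], [-0.86, 1.69], [-1.03, 1.26], [-2.2, 2.34], [-1.47, 1.5], [-3.14, 3.14]. Speed limits (rad/s): [2.57, 2.57, 3.14, 3.14, 3.14, 3.14].

## Interface

Orientations are given as a rotation vector (axis times angle).
In Python, from cell import env, read_camera, camera_params gives the robot as it stands (env), with the cameras as plain functions.
- The arm moves only by the tool shift_gripper, called after "Call:" as a command line: name --argument value ..., lists and objects as JSON in quotes. Schema: {"type":"object","properties":{"motion":{"type":"array","items":{"type":"number"},"minItems":7,"maxItems":56},"only":{"type":"string"},"quiet":{"type":"boolean"},"lines":{"type":"string"}},"required":["motion"],"additionalProperties":false}. motion is one flat list of numbers that holds 1 to 8 rows one after another, with no inner brackets; each row has 7 numbers: a rotation vector rx, ry, rz in fractions of the full range, 1 being 360 degrees, then dx, dy, dz in shares of the most that a row can go, 1 being 62.5 mm, then the opening from 0.0 (shut) to 1.0 (fully open); each row shifts and turns the commanded pose from where the row before left it, along the tool's axes as they then stand; what a row does not reach is not made up. A row lasts 1/8 s, in which the tool goes at most 0.0625 m and 0.188 rad, less where a joint would pass 70% of its speed; a pose out of reach is approached as far as the arm can. The fingers move at their own pace and stop on an object; the grip force is fixed at half the most. Time passes only in rows, so rows that do not move let the fingers close. The tool returns the time, the measured TCP pose, the force, the opening and the grip force at its end. only (a regular expression) keeps the lines of the reply that match it, lines (a string "A,B") keeps lines A to B, and quiet returns only ok. A shift or turn number past 1, either way, is cut back to 1. Input that does not fit is refused with a message, and nothing moves.
- env.read_state(): the state, without advancing time (a new reading comes with each control period).
- read_camera(name): name is "scene" or "top"; returns the picture (384x512x3 uint8, red, green, blue); there is no depth.
- camera_params(name): a dict with "fovy" (degrees; the focal length in pixels is half the picture's height over the tangent of half this angle, whatever the lens; pixels are square), "cx", "cy" (the principal point, pixels), "dist_coeffs" ([k1, k2, p1, p2, k3] as OpenCV has them; the pictures are not rectified), "eye" and "rotation" of the camera in the world. Camera axes: x right, y down, z forward; pixel columns grow to the right and rows downward; lengths in m; the calibration is good to about 2 mm. A picture is of the moment at which its call begins. camera_params takes no time and is no camera call.
- env.hand_in(): hands the job in; it is judged then, once.
The state is a dict: "clock": time; "joint_positions": joint angles; "joint_vel": joint speeds; "joint_efforts": joint torques, N m; "tcp_pos": TCP position; "tcp_rot": TCP orientation; "wrist_force": force on the tool from outside, world axes, zero at the start; "wrist_torque": the same for the moment, N m; "gripper_width": opening from 0.0 (shut) to 1.0 (fully open); "finger_force": force on a finger pad.
Only numpy, scipy, OpenCV 4.12 (cv2) and the standard library are available. Lean on these libraries where they do the work, as an engineer would, in place of code of your own. Each camera call takes 0.05 s, during which the arm holds its last target. There are 200 camera calls.

## Task

The next piece to paint is a flat plate, so bring the raised arm rest down to level and lock it there. Press the red tail of the ratchet pawl down until the pawl snaps clear of the teeth, push the padded arm down past the teeth until it is level, then press the pawl's black nose pad down so that it drops back fully into the teeth with the arm level. Everything is done by pressing and pushing with the fingertips: do not force the arm against its teeth, lift neither it nor anything else, and leave the things around it where they are.

Things in the scene. Friction and masses are not known exactly. Their poses are not given: they have to be found in the camera images.
- rest_stand: Stand of the ratchet arm rest: dark steel base plate (140 x 250 x 10 mm) bolted to the bench, two grey cheeks that carry the arm and a grey bracket for the pawl. Origin on the bench surface. +y: the way the arm points from its hinge, seen from above; +x: the side of the ratchet wheel and pawl; z up. Hinge at (0, -65, 115) mm, pawl pivot at (44, -135, 162) mm, both axes along x.
- rest_arm (a joint): Arm angle, rad: 0 level, positive raised; starts at 0.64 to 0.92, range -0.30 to 1.0. Stiff hinge: stays where it is left; 3 to 7 N on the pad's far end push it down once the pawl is clear. With the pawl in it cannot pass a tooth. Teeth are 0.314 rad apart: the level one stops the arm at -0.03 (gives some 0.02 under 15 N), the next at 0.28; the pawl goes fully in with the arm at -0.03 to 0.06.
- pawl (a joint): Pawl angle, rad: 0 fully in the teeth, about 0.12 riding on a tooth tip, 0.38 thrown fully clear (its stops are 0 and 0.38). An over-centre spring changes over at 0.19: the pawl snaps to the side it is past and stays there. About 3 to 8 N on the middle of the tail or nose pad throws it over. It starts lying on the teeth.
- pawl_tail (a point): Middle of the top of the pawl's tail pad: red, 26 x 28 mm, 55 mm behind the pawl's pivot (stand's -y), about 192 mm above the bench. Pressing it down by about 21 mm throws the pawl clear. The space above and below it is free.
- pawl_nose (a point): Middle of the top of the pawl's nose pad: black, 26 x 26 mm, 72 mm in front of the pawl's pivot, over the top of the ratchet wheel; about 192 mm above the bench with the pawl in the teeth, 27 mm higher with it clear. Pressing it down by that much throws the pawl back in.
- hinge (a point): Point on the arm's hinge axis, in the middle of the arm's width, 115 mm above the bench.
- pad_end (a point): Point on the flat top of the arm's blue-grey pad, on its middle line, 235 mm from the hinge along the arm and 39 mm above the arm's own line through the hinge: a good place to push the arm down. It swings with the arm. The pad is 80 mm wide and runs from 104 to 290 mm from the hinge.
- flat_plate: The white porcelain plate with a pink flower, 180 mm across, 17 mm high. Stands or lies loose on the bench; origin under its middle. Leave it where it is.
- cup: A white porcelain mug, 72 mm across, 62 mm high. Stands or lies loose on the bench; origin under its middle. Leave it where it is.
- paint_jar: A small glass jar with a black cap, 48 mm across, 55 mm high. Stands or lies loose on the bench; origin under its middle. Leave it where it is.
- gold_jar: A small glass jar with a brass cap, 44 mm across, 62 mm high. Stands or lies loose on the bench; origin under its middle. Leave it where it is.
- thinner_bottle: A white plastic bottle with a red cap, 60 mm across, 150 mm high. Stands or lies loose on the bench; origin under its middle. Leave it where it is.
- palette_tile: A white square tile with dabs of paint, 120 x 120 x 10 mm. Stands or lies loose on the bench; origin under its middle. Leave it where it is.
- round_brush: A dark wooden paint brush lying flat, 185 mm long, 10 mm thick. Stands or lies loose on the bench; origin under its middle. Leave it where it is.
- liner_brush: A red paint brush lying flat, 185 mm long, 10 mm thick. Stands or lies loose on the bench; origin under its middle. Leave it where it is.

How it is judged:
By the outcome, as a careful person would: the job done as asked, in the order asked, and still so for the second after the job is handed in, with the robot touching nothing.
It also fails if it takes over 58 s, if anything falls off the work surface, if the arm or the gripper's body presses on something with over 40 N, if the wrist force passes 120 N, or if a joint passes its speed limit or range.

## Working session

There is one attempt and no reset: what is moved stays moved. The work goes in short steps, Python scripts to look and compute and a tool call to move; the robot and the scene stay as the last step left them, time stands still between calls to the robot, and variables do not carry over. Pictures are saved under pics/ and viewed, at most 10 in all, crops included, and the job is handed in when it is done.

```bash
ls; mkdir -p pics
```

Run:
```python
from cell import env, read_camera, camera_params
import cv2
for n in("scene","top"):
    cv2.imwrite(f"pics/{n}0.png",read_camera(n)[:,:,::-1]); print(camera_params(n))
s=env.read_state();print(s['tcp_pos'],s['tcp_rot'],s['clock'])
```

```text
cell.py
pics
{'fovy': 53.30943763004348, 'cx': 252.28233380467907, 'cy': 190.49452366368845, 'dist_coeffs': array([-0.07181547,  0.        ,  0.        ,  0.        ,  0.        ]), 'eye': array([ 1.11245642, -0.05511076,  0.88121427]), 'rotation': array([-2.04092417, -1.61012709,  0.53926917])}
{'fovy': 50.70293495894821, 'cx': 257.4059647954422, 'cy': 192.57909396875152, 'dist_coeffs': array([0.02474253, 0.        , 0.        , 0.        , 0.        ]), 'eye': array([0.42341435, 0.06561459, 1.01898654]), 'rotation': array([-2.14376453,  2.17746788, -0.15849589])}
[ 0.1773963  -0.54648994  0.24448489] [-3.10135298e+00 -4.90635989e-01  4.82960250e-05] 0.1
```

View pics/scene0.png

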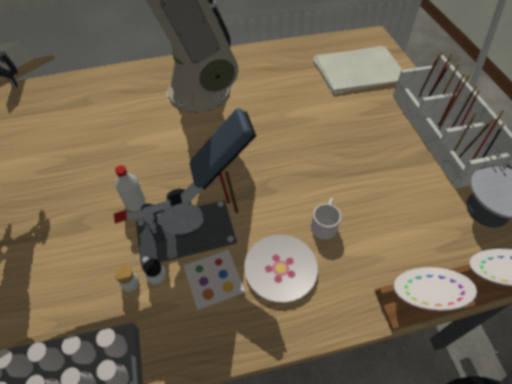

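View pics/top0.png

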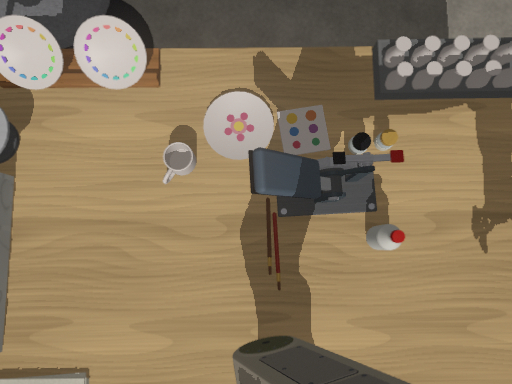

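The top view shows the red tail at about (397,156), the black nose at (339,158), the pad at about (285,173), the base plate spanning (277–377, 160–215), and the jars just beyond the pawl. I'll zoom in on both views.

Create h.py:
```python
import cv2,numpy as np
from cell import env, read_camera, camera_params
from scipy.spatial.transform import Rotation as R
def cam(n):
    p=camera_params(n);f=192/np.tan(np.radians(p['fovy']/2))
    K=np.array([[f,0,p['cx']],[0,f,p['cy']],[0,0,1]]);return K,p['dist_coeffs'],p['eye'],R.from_rotvec(p['rotation']).as_matrix()
def ray(n,uv):
    K,d,e,M=cam(n);q=cv2.undistortPoints(np.array([[uv]],float),K,d)[0,0];return e,M@np.array([q[0],q[1],1])
def atz(n,uv,z):
    e,v=ray(n,uv);return e+v*(z-e[2])/v[2]
def proj(n,P):
    K,d,e,M=cam(n);r=cv2.Rodrigues(M.T)[0];return cv2.projectPoints(np.array(P,float).reshape(-1,3),r,-M.T@e,K,d)[0][:,0]
```

Run:
```python
import cv2
from h import *
t=cv2.imread('pics/top0.png');s=cv2.imread('pics/scene0.png')
a=cv2.resize(t[120:250,240:420],None,fx=4,fy=4,interpolation=cv2.INTER_CUBIC);cv2.imwrite('pics/a.png',a)
b=cv2.resize(s[100:300,100:260],None,fx=3,fy=3,interpolation=cv2.INTER_CUBIC);cv2.imwrite('pics/b.png',b)
for n,im,w in(('top',t,(380,145,415,170)),('scene',s,(108,205,132,228))):
    x0,y0,x1,y1=w;c=im[y0:y1,x0:x1].astype(int);m=(c[...,2]>90)&(c[...,1]<60)&(c[...,0]<60)
    y,x=np.nonzero(m);print(n,len(x),x.mean()+x0,y.mean()+y0,x.min()+x0,x.max()+x0,y.min()+y0,y.max()+y0,atz(n,(x.mean()+x0,y.mean()+y0),.19))
```

```text
top 147 396.4557823129252 155.59863945578232 390 403 150 161 [ 0.60643844 -0.24033513  0.19      ]
scene 10 118.3 218.9 114 124 213 222 [ 0.62255669 -0.2436865   0.19      ]
```

View pics/a.png

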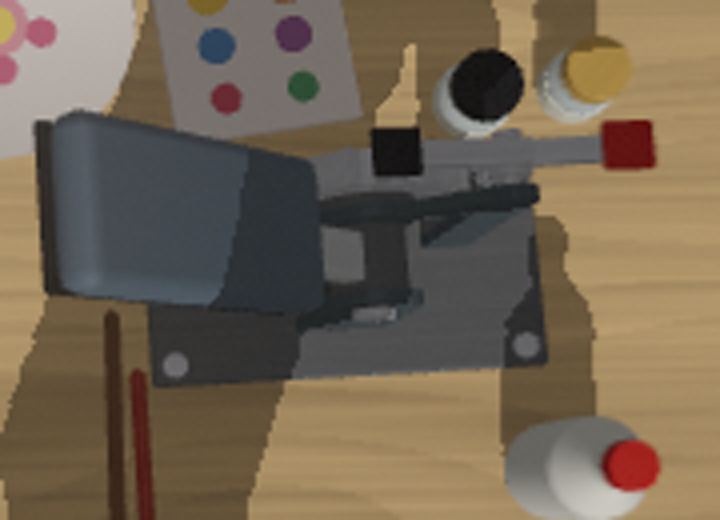

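View pics/b.png

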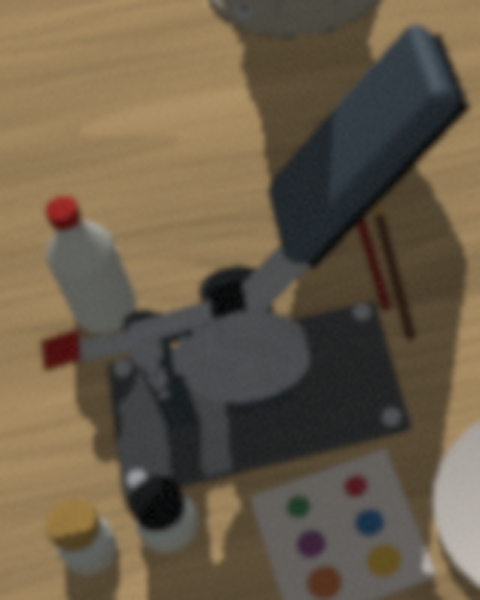

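Add to h.py:
```python
def stand(p,P):
    P=np.atleast_2d(P)/1000.;c,s=np.cos(p[2]),np.sin(p[2]);return P@np.array([[c,s,0],[-s,c,0],[0,0,1]])+[p[0],p[1],0]
def armpt(a,x,l,h): # mm in stand
    return [x,-65+l*np.cos(a)-h*np.sin(a),115+l*np.sin(a)+h*np.cos(a)]
```

Run:
```python
from h import *
from scipy.optimize import least_squares
T=[(397,156,44,-190,192),(339.2,158,44,-63,192),(278.2,216.7,-70,125,10),(376.5,210.5,-70,-125,10)]
S=[(120,216.7,44,-190,192),(225,201.7,-70,125,10),(236.7,242.7,70,125,10),(175,196.5,44,-63,192)]
TA=[(256,148,40,288,36),(255.5,193.7,-40,288,36)];SA=[(240,110,-40,288,36),(253,132,40,288,36)]
def f(p):
    r=[]
    for n,L,A in(('top',T,TA),('scene',S,SA)):
        L=np.array(L);P=[l[2:] for l in L]+[armpt(p[3],*a[2:]) for a in A]
        r.append(proj(n,stand(p,P))-np.vstack([L[:,:2],np.array(A)[:,:2]]))
    return np.vstack(r).ravel()
o=least_squares(f,[.55,-.1,0,.8],loss='soft_l1');print(o.x);print(f(o.x).reshape(-1,2).round(1))
p=o.x
for n,P in dict(tail=[44,-190,192],nose=[44,-63,192],noseup=[44,-63,219],hinge=[0,-65,115],pad=armpt(p[3],0,235,39),padend=armpt(p[3],0,290,39),level=armpt(0,0,235,39)).items():print(n,stand(p,P)[0].round(4))
print('bottle',atz('top',(397.5,236.5),.15),'pj',atz('top',(361.5,141),.055),'gj',atz('top',(389,137),.062))
s=env.read_state();print(R.from_rotvec(s['tcp_rot']).as_matrix().round(3))
```

```text
[ 0.55926853 -0.06174425  0.06903163  0.753336  ]
[[  3.3  -5.3]
 [  0.7  -2.3]
 [-24.    6.1]
 [-22.6   3.8]
 [ -3.3  -0.2]
 [  1.2   0.1]
 [ -4.2  -0.3]
 [ 18.3 -11.6]
 [ 21.7 -11.6]
 [ -1.5   5.3]
 [  0.6  -1.1]
 [ -1.1   3. ]]
tail [ 0.6163 -0.2483  0.192 ]
nose [ 0.6075 -0.1216  0.192 ]
noseup [ 0.6075 -0.1216  0.219 ]
hinge [ 0.5638 -0.1266  0.115 ]
pad [0.5538 0.0178 0.3042]
padend [0.551  0.0578 0.3418]
level [0.5475 0.1079 0.154 ]
bottle [ 0.43890241 -0.2464435   0.15      ] pj [ 0.67389382 -0.20687923  0.055     ] gj [ 0.68105622 -0.27221939  0.062     ]
[[ 0.951  0.309 -0.   ]
 [ 0.309 -0.951  0.002]
 [ 0.    -0.002 -1.   ]]
```

The plate is evidently not centred on the stand's origin, so I'll fit its offset in y as well.

Run:
```python
from h import *
from scipy.optimize import least_squares
T=[(397,156,44,-190,192),(339.2,158,44,-63,192),(278.2,216.7,-70,125,10),(376.5,210.5,-70,-125,10)]
S=[(120,216.7,44,-190,192),(225,201.7,-70,125,10),(236.7,242.7,70,125,10),(175,196.5,44,-63,192)]
TA=[(256,148,40,288,36),(255.5,193.7,-40,288,36)];SA=[(240,110,-40,288,36),(253,132,40,288,36)]
def f(p):
    r=[]
    for n,L,A in(('top',T,TA),('scene',S,SA)):
        L=np.array(L);P=[l[2:]+np.array([0,p[4],0])*(l[4]==10) for l in L]+[armpt(p[3],*a[2:]) for a in A]
        r.append(proj(n,stand(p,P))-np.vstack([L[:,:2],np.array(A)[:,:2]]))
    return np.vstack(r).ravel()
o=least_squares(f,[.55,-.1,0,.8,-50],x_scale=[.1,.1,.1,.1,30],loss='soft_l1');print(o.x);print(f(o.x).reshape(-1,2).round(1))
p=o.x
for n,P in dict(tail=[44,-190,192],nose=[44,-63,192],hinge=[0,-65,115],pad=armpt(p[3],0,235,39),padend=armpt(p[3],0,290,39),level=armpt(0,0,235,39)).items():print(n,stand(p,P)[0].round(4))
```

```text
[ 5.58201853e-01 -5.62417978e-02  6.16291882e-02  7.76102169e-01
 -6.40588888e+01]
[[ 0.9 -4.1]
 [-1.7 -1.6]
 [-0.8  4.2]
 [ 0.5  2.7]
 [-3.4 -0.9]
 [ 0.8 -0.3]
 [-1.8 -1.7]
 [-1.6 -6.6]
 [-0.  -5.7]
 [ 0.8  4.3]
 [ 0.9 -2.6]
 [-1.   1.5]]
tail [ 0.6138 -0.2432  0.192 ]
nose [ 0.606  -0.1164  0.192 ]
hinge [ 0.5622 -0.1211  0.115 ]
pad [0.5536 0.019  0.3075]
padend [0.5511 0.0582 0.346 ]
level [0.5477 0.1134 0.154 ]
```

Run:
```python
from h import *
from scipy.optimize import least_squares
T=[(397,156,44,-190,192),(339.2,158,44,-63,192),(278.2,216.7,-70,125,10),(376.5,210.5,-70,-125,10)]
S=[(120,216.7,44,-190,192),(225,201.7,-70,125,10),(236.7,242.7,70,125,10),(175,196.5,44,-63,192)]
TA=[(256,148,40,288,36),(255.5,193.7,-40,288,36)];SA=[(240,110,-40,288,36),(253,132,40,288,36)]
def f(p):
    r=[]
    for n,L,A in(('top',T,TA),('scene',S,SA)):
        L=np.array(L);P=[l[2:]+np.array([p[5],p[4],0])*(l[4]==10) for l in L]+[armpt(p[3],*a[2:]) for a in A]
        r.append(proj(n,stand(p,P))-np.vstack([L[:,:2],np.array(A)[:,:2]]))
    return np.vstack(r).ravel()
o=least_squares(f,[.55,-.1,0,.8,-50,0],x_scale=[.1,.1,.1,.1,30,10],loss='soft_l1');print(o.x);print(f(o.x).reshape(-1,2).round(1))
p=o.x
for n,P in dict(tail=[44,-190,192],nose=[44,-63,192],hinge=[0,-65,115],pad=armpt(p[3],0,235,39),padend=armpt(p[3],0,290,39),level=armpt(0,0,235,39)).items():print(n,stand(p,P)[0].round(4))
for uv in((397,156),(339.2,158)):print(atz('top',uv,.192))
for uv in((120,216.7),(175,196.5)):print(atz('scene',uv,.192))
```

```text
[ 5.54672879e-01 -5.51307959e-02  3.95699734e-02  7.84006444e-01
 -6.73862425e+01  1.59365276e+01]
[[ 1.2 -0.5]
 [-1.6  0.7]
 [-0.9 -1.4]
 [ 0.5 -0.6]
 [-2.5 -0.6]
 [ 0.6  0.2]
 [-2.  -4.6]
 [-0.7 -2.7]
 [-0.  -0.8]
 [ 0.6  2.5]
 [ 1.  -3.5]
 [-1.9  0.8]]
tail [ 0.6062 -0.2432  0.192 ]
nose [ 0.6011 -0.1163  0.192 ]
hinge [ 0.5572 -0.1201  0.115 ]
pad [0.5518 0.0187 0.3086]
padend [0.5502 0.0576 0.3474]
level [0.5479 0.1147 0.154 ]
[ 0.60512561 -0.24068072  0.192     ]
[ 0.60262758 -0.11982412  0.192     ]
[ 0.61913662 -0.23933898  0.192     ]
[ 0.59392353 -0.11679422  0.192     ]
```

Consistent now: tail ≈ (0.605, −0.242), nose ≈ (0.602, −0.118), arm ≈ 0.78 rad. I'll turn the tool to align with the world axes and shut the fingers.

Units first: shifts go in shares of 62.5 mm and turns go in shares of 360 degrees. So -0.18 rad / 6.2832 = -0.0286.

Call:
shift_gripper --motion '[0,0,-0.0286,0,0,0,0,0,0,-0.0286,0,0,0,0,0,0,-0.0286,0,0,0,0,0,0,-0.0286,0,0,0,0,0,0,-0.0286,0,0,0,0,0,0,-0.0286,0,0,0,0,0,0,-0.0282,0,0,0,0]'

```text
clock: 0.98
tcp_pos: [0.1774, -0.5466, 0.2448]
tcp_rot: [-2.214, -2.227, -0.001]
wrist_force: [-0.2, -0.5, -0.4]
gripper_width: -0.005
finger_force: 0.0
```

Run:
```python
from h import *
s=env.read_state();print(R.from_rotvec(s['tcp_rot']).as_matrix().round(3),s['joint_positions'].round(2) if hasattr(s['joint_positions'],'round') else s['joint_positions'],env.nose_length)
```

```text
[[-0.006  1.    -0.   ]
 [ 1.     0.006  0.001]
 [ 0.001 -0.    -1.   ]] [-1.4   0.31  0.05  1.3   0.    0.17] 0.014
```

To row units: 0.0475 m is 0.76, 0.034 m is 0.544.

Call:
shift_gripper --motion '[0,0,0,0.544,0.76,0,0,0,0,0,0.544,0.76,0,0,0,0,0,0.544,0.76,0,0,0,0,0,0.544,0.76,0,0,0,0,0,0.544,0.76,0,0,0,0,0,0.544,0.76,0,0,0,0,0,0.544,0.76,0,0,0,0,0,0.544,0.76,0,0]'

```text
clock: 1.98
tcp_pos: [0.5587, -0.2736, 0.2449]
tcp_rot: [-2.221, -2.221, 0.001]
wrist_force: [-0.1, 0.1, 0.2]
gripper_width: 0.0
finger_force: 0.0
```

Call:
shift_gripper --motion '[0,0,0,0.528,0.768,0,0,0,0,0,0,0,0,0]'

```text
clock: 2.22
tcp_pos: [0.608, -0.2388, 0.2437]
tcp_rot: [-2.214, -2.227, -0.0]
wrist_force: [-1.2, 0.4, 0.3]
gripper_width: 0.001
finger_force: 0.0
```

To row units: 0.015 m is 0.24, -0.003 m is -0.048.

Call:
shift_gripper --motion '[0,0,0,-0.048,-0.048,0.24,0,0,0,0,0,0,0.24,0,0,0,0,0,0,0,0]'

```text
clock: 2.6
tcp_pos: [0.601, -0.245, 0.2134]
tcp_rot: [-2.22, -2.218, 0.002]
wrist_force: [-0.2, -0.7, 0.5]
gripper_width: 0.006
finger_force: 0.0
```

Run:
```python
from h import *
s=read_camera('scene')[:,:,::-1];t=read_camera('top')[:,:,::-1]
print(proj('scene',[.605,-.242,.2]))
cv2.imwrite('pics/c.png',np.hstack([cv2.resize(s[140:260,90:210],None,fx=4,fy=4),cv2.resize(t[120:240,320:400],(320,480))]))
```

```text
[[117.50698953 209.56915211]]
```

View pics/c.png

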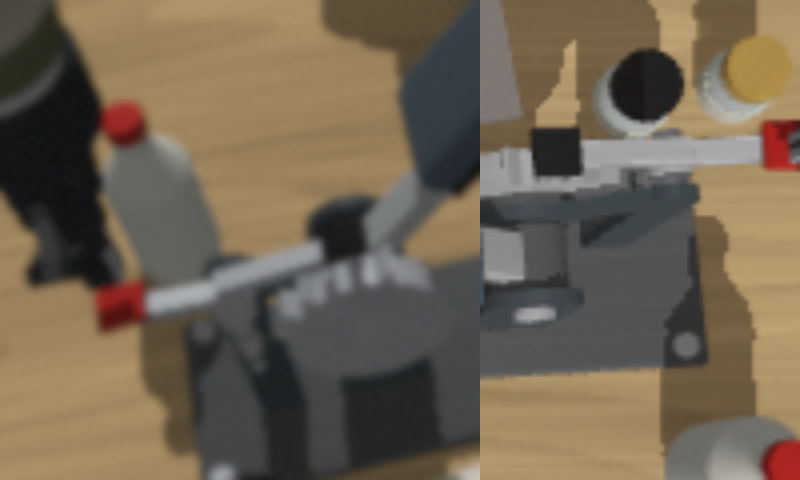

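Scene: the fingertips (about (108–116, 210)) are just above the red tail (120,216), possibly a little outboard; the top crop ends too soon. I'll look closer from the top.

Run:
```python
from h import *
s=read_camera('scene')[:,:,::-1];t=read_camera('top')[:,:,::-1]
print(proj('top',[[.601,-.245,.2],[.605,-.242,.187]]),proj('scene',[[.601,-.245,.2],[.605,-.242,.187]]))
cv2.imwrite('pics/d.png',np.hstack([cv2.resize(t[130:180,370:420],(400,400),interpolation=cv2.INTER_NEAREST),cv2.resize(s[185:235,90:140],(400,400),interpolation=cv2.INTER_NEAREST)]))
```

```text
[[400.59320404 157.07128362]
 [396.78149203 156.57501023]] [[116.075482   208.3387073 ]
 [119.25068094 212.84720304]]
```

View pics/d.png

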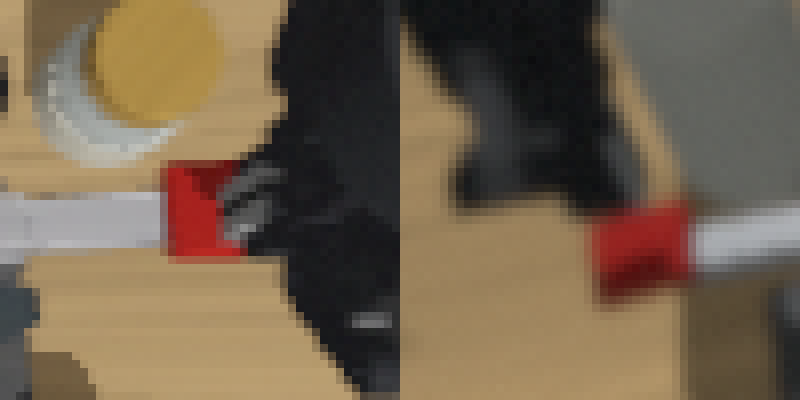

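To row units: 0.006 m is 0.096, 0.005 m is 0.08.

Call:
shift_gripper --motion '[0,0,0,0.096,0.048,0.08,0,0,0,0,0,0,0.096,0,0,0,0,0,0,0.08,0,0,0,0,0,0,0.064,0,0,0,0,0,0,0.064,0]'

```text
clock: 3.42
tcp_pos: [0.6053, -0.2387, 0.1908]
tcp_rot: [-2.221, -2.221, -0.0]
wrist_force: [-0.1, -0.9, 0.4]
gripper_width: -0.004
finger_force: 0.0
```

Call:
shift_gripper --motion '[0,0,0,0,0,0.048,0,0,0,0,0,0,0.048,0]'

```text
clock: 3.68
tcp_pos: [0.6055, -0.2388, 0.1875]
tcp_rot: [2.22, 2.221, 0.001]
wrist_force: [-5.3, 2.9, 19.9]
gripper_width: -0.003
finger_force: 10.3
```

Force rose to 20 N after a free stretch, consistent with the pawl having snapped over to its stop. I'll lift off and check.

To row units: -0.06 m is -0.96, -0.03 m is -0.48.

Call:
shift_gripper --motion '[0,0,0,0,0,-0.48,0,0,0,0,0,0,-0.96,0,0,0,0,0,0,-0.96,0,0,0,0,0,0,-0.96,0]'

```text
clock: 4.18
tcp_pos: [0.6052, -0.2386, 0.3973]
tcp_rot: [2.221, 2.221, 0.001]
wrist_force: [0.8, -1.2, 0.4]
gripper_width: -0.002
finger_force: 0.0
```

Run:
```python
from h import *
s=read_camera('scene')[:,:,::-1];t=read_camera('top')[:,:,::-1]
cv2.imwrite('pics/e.png',np.hstack([cv2.resize(s[130:250,90:210],(400,400)),cv2.resize(t[110:230,300:420],(400,400))]))
```

```text
(no output)
```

View pics/e.png

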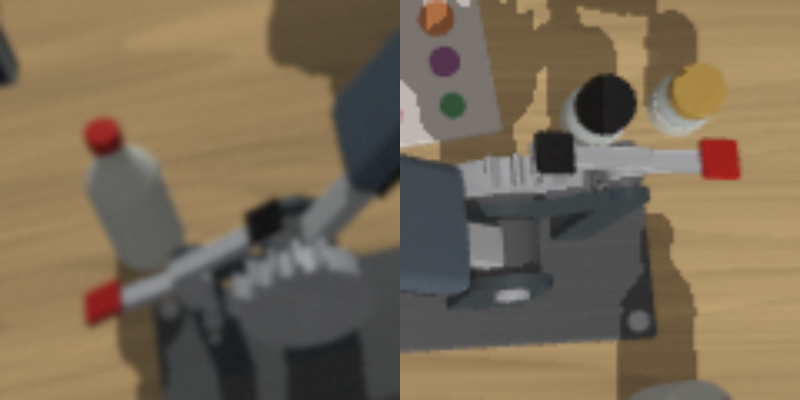

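The pawl is clear: the nose has risen (scene crop (265,218)) and the tail is down. Now I'll work out the push path for the arm, following its arc without sliding.

Run:
```python
from h import *
p=[.5547,-.0551,.0396]
prev=np.array([.6052,-.2386,.3973])
for a in(.95,.85,.78,.7,.62,.54,.46,.38,.30,.22,.14,.08,.02):
    q=stand(p,armpt(a,0,245,39))[0]+[0,-.011,.0145]
    d=q-prev;print(a,q.round(4),'tool d',d[1].round(4),d[0].round(4),-d[2].round(4));prev=q
```

```text
0.95 [ 0.5529 -0.0203  0.3515] tool d 0.2183 -0.0523 0.0458
0.85 [0.552  0.0012 0.3393] tool d 0.0216 -0.0009 0.0122
0.78 [0.5515 0.0156 0.3295] tool d 0.0143 -0.0006 0.0098
0.7 [0.5508 0.0311 0.3172] tool d 0.0155 -0.0006 0.0124
0.62 [0.5503 0.0456 0.3036] tool d 0.0145 -0.0006 0.0136
0.54 [0.5497 0.0589 0.2889] tool d 0.0133 -0.0005 0.0147
0.46 [0.5493 0.071  0.2732] tool d 0.0121 -0.0005 0.0157
0.38 [0.5488 0.0818 0.2566] tool d 0.0108 -0.0004 0.0166
0.3 [0.5485 0.0913 0.2392] tool d 0.0095 -0.0004 0.0174
0.22 [0.5481 0.0994 0.221 ] tool d 0.008 -0.0003 0.0181
0.14 [0.5479 0.1059 0.2023] tool d 0.0066 -0.0003 0.0187
0.08 [0.5477 0.1099 0.188 ] tool d 0.0039 -0.0002 0.0144
0.02 [0.5476 0.1129 0.1734] tool d 0.0031 -0.0001 0.0146
```

To row units: 0.0545 m is 0.872, -0.013 m is -0.208.

Call:
shift_gripper --motion '[0,0,0,0.872,-0.208,0,0,0,0,0,0.872,-0.208,0,0,0,0,0,0.872,-0.208,0,0,0,0,0,0.872,-0.208,0,0,0,0,0,0,0,0.368,0,0,0,0,0,0,0.368,0,0,0,0,0,0,0,0]'

```text
clock: 5.15
tcp_pos: [0.5523, -0.0204, 0.3472]
tcp_rot: [-2.218, -2.22, 0.004]
wrist_force: [0.3, -0.1, -0.2]
gripper_width: -0.001
finger_force: 0.0
```

Call:
shift_gripper --motion '[0,0,0,0.176,0,0.096,0,0,0,0,0.176,-0.016,0.096,0,0,0,0,0.112,0,0.08,0,0,0,0,0.112,0,0.08,0,0,0,0,0,0,0,0]'

```text
clock: 5.78
tcp_pos: [0.5525, 0.0156, 0.3276]
tcp_rot: [2.22, 2.222, 0.001]
wrist_force: [0.6, -0.8, -0.1]
gripper_width: 0.003
finger_force: 0.1
```

To row units: 0.008 m is 0.128, 0.007 m is 0.112.

Call:
shift_gripper --motion '[0,0,0,0.128,0,0.096,0,0,0,0,0.112,-0.016,0.096,0,0,0,0,0.112,0,0.112,0,0,0,0,0.112,0,0.112,0,0,0,0,0,0,0,0]'

```text
clock: 6.4
tcp_pos: [0.5516, 0.0446, 0.3012]
tcp_rot: [2.221, 2.222, 0.001]
wrist_force: [-0.7, -0.7, -1.6]
gripper_width: -0.001
finger_force: 0.0
```

Call:
shift_gripper --motion '[0,0,0,0.112,0,0.112,0,0,0,0,0.096,-0.016,0.112,0,0,0,0,0.096,0,0.128,0,0,0,0,0.096,0,0.128,0,0,0,0,0,0,0,0]'

```text
clock: 7.02
tcp_pos: [0.5505, 0.0694, 0.2709]
tcp_rot: [-2.221, -2.222, 0.0]
wrist_force: [0.4, -0.8, 0.1]
gripper_width: -0.001
finger_force: 0.0
```

No pushing force so far; a look is needed.

Run:
```python
from h import *
s=read_camera('scene')[:,:,::-1];t=read_camera('top')[:,:,::-1]
cv2.imwrite('pics/f.png',np.hstack([cv2.resize(s[80:260,110:290],(400,400)),cv2.resize(t[90:240,230:380],(400,400))]))
```

```text
(no output)
```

View pics/f.png

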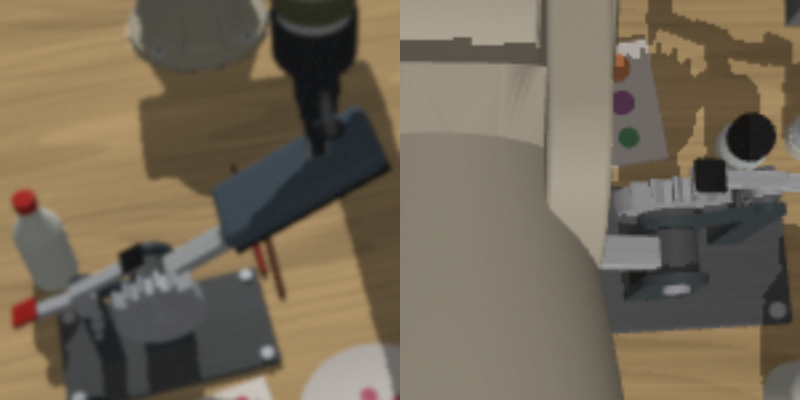

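The arm has come down under the fingertips (tip on the pad at scene crop (320,150)) and the pawl is still clear. I'll continue along the arc.

To row units: 0.009 m is 0.144, 0.008 m is 0.128.

Call:
shift_gripper --motion '[0,0,0,0.096,0,0.112,0,0,0,0,0.096,-0.016,0.128,0,0,0,0,0.08,0,0.128,0,0,0,0,0.08,-0.016,0.144,0,0,0,0,0.064,0,0.144,0,0,0,0,0.064,0,0.144,0]'

```text
clock: 7.88
tcp_pos: [0.5487, 0.0996, 0.2209]
tcp_rot: [2.221, 2.222, 0.001]
wrist_force: [1.1, -2.7, 4.3]
gripper_width: -0.0
finger_force: 2.3
```

Call:
shift_gripper --motion '[0,0,0,0.048,0,0.144,0,0,0,0,0.048,0,0.144,0,0,0,0,0.032,0,0.128,0,0,0,0,0.032,0,0.128,0,0,0,0,0.016,0,0.08,0,0,0,0,0.016,0,0.08,0]'

```text
clock: 8.62
tcp_pos: [0.5481, 0.1121, 0.1769]
tcp_rot: [-2.219, -2.221, -0.002]
wrist_force: [0.3, 3.5, 5.5]
gripper_width: -0.004
finger_force: 2.5
```

To row units: 0.004 m is 0.064.

Call:
shift_gripper --motion '[0,0,0,0,0,0.064,0,0,0,0,0,0,0,0]'

```text
clock: 8.88
tcp_pos: [0.5477, 0.111, 0.1725]
tcp_rot: [-2.221, -2.221, 0.003]
wrist_force: [-0.4, 1.5, 0.9]
gripper_width: 0.002
finger_force: 0.4
```

Call:
shift_gripper --motion '[0,0,0,0,0,-0.32,0,0,0,0,0,0,-0.8,0,0,0,0,-0.48,0,-0.64,0,0,0,0,-0.8,0.224,0,0,0,0,0,-0.8,0.224,0,0,0,0,0,-0.8,0.224,0,0,0,0,0,-0.8,0.192,0,0,0,0,0,0,0,0,0]'

```text
clock: 9.88
tcp_pos: [0.602, -0.123, 0.2813]
tcp_rot: [-2.226, -2.214, 0.004]
wrist_force: [0.2, 0.7, -0.4]
gripper_width: -0.001
finger_force: 0.0
```

To row units: 0.02 m is 0.32, -0.008 m is -0.128.

Call:
shift_gripper --motion '[0,0,0,-0.128,0,0.32,0,0,0,0,0,0,0.32,0,0,0,0,0.016,0,0.128,0,0,0,0,0.032,0,0.08,0,0,0,0,0.048,0,0.08,0,0,0,0,0.048,0,0.08,0]'

```text
clock: 10.62
tcp_pos: [0.6028, -0.1175, 0.2205]
tcp_rot: [2.22, 2.221, 0.001]
wrist_force: [-0.1, 0.7, 0.2]
gripper_width: -0.0
finger_force: 0.2
```

Call:
shift_gripper --motion '[0,0,0,0.048,0,0.064,0,0,0,0,0.016,0,0.064,0,0,0,0,0,0,0.048,0,0,0,0,0,0,0,0]'

```text
clock: 11.12
tcp_pos: [0.6024, -0.114, 0.2089]
tcp_rot: [-2.221, -2.221, 0.001]
wrist_force: [-0.3, 0.4, -0.5]
gripper_width: 0.0
finger_force: 0.0
```

To row units: -0.002 m is -0.032.

Call:
shift_gripper --motion '[0,0,0,-0.032,0,0.032,0,0,0,0,0,0,0.032,0,0,0,0,0,0,0,0]'

```text
clock: 11.5
tcp_pos: [0.6027, -0.1163, 0.206]
tcp_rot: [2.221, 2.22, 0.0]
wrist_force: [-0.6, -0.3, 4.6]
gripper_width: 0.003
finger_force: 1.7
```

Contact at a tip height of 0.192, exactly the fully-in height. One firm nudge, then retreat and look.

To row units: 0.001 m is 0.016.

Call:
shift_gripper --motion '[0,0,0,0,0,0.016,0,0,0,0,0,0,0,0]'

```text
clock: 11.75
tcp_pos: [0.6027, -0.1163, 0.2058]
tcp_rot: [2.22, 2.22, 0.001]
wrist_force: [-3.0, 0.0, 9.0]
gripper_width: -0.002
finger_force: 4.0
```

Call:
shift_gripper --motion '[0,0,0,0,0,-0.48,0,0,0,0,0,0,-0.96,0,0,0,0,0,0,-0.96,0,0,0,0,-0.8,-0.48,0,0,0,0,0,-0.8,-0.48,0,0,0,0,0,-0.8,-0.48,0,0,0,0,0,-0.8,-0.48,0,0,0,0,0,0,0,0,0]'

```text
clock: 12.75
tcp_pos: [0.4804, -0.3193, 0.3538]
tcp_rot: [-2.228, -2.214, 0.001]
wrist_force: [0.3, 1.1, -0.8]
gripper_width: -0.002
finger_force: 0.0
```

Run:
```python
from h import *
s=read_camera('scene')[:,:,::-1];t=read_camera('top')[:,:,::-1]
cv2.imwrite('pics/g.png',np.hstack([cv2.resize(s[150:300,100:250],(400,400)),cv2.resize(t[90:240,270:420],(400,400))]))
p=[.5547,-.0551,.0396]
for a in(-.03,.02,.06,.28):print(a,proj('scene',stand(p,[armpt(a,40,290,39),armpt(a,-40,290,39)])).round(1).tolist())
for a in(0,.12,.38):print(a,proj('scene',stand(p,[[44,-135-55*np.cos(a)-30*np.sin(a),162-55*np.sin(a)+30*np.cos(a)],[44,-135+72*np.cos(a)-30*np.sin(a),162+72*np.sin(a)+30*np.cos(a)]])).round(1).tolist())
```

```text
-0.03 [[296.9, 182.0], [286.4, 158.0]]
0.02 [[296.7, 178.4], [286.1, 154.4]]
0.06 [[296.3, 175.6], [285.6, 151.4]]
0.28 [[290.4, 160.4], [279.4, 135.6]]
0 [[118.0, 212.1], [175.6, 199.1]]
0.12 [[117.5, 214.2], [173.1, 197.3]]
0.38 [[117.8, 218.4], [166.2, 194.2]]
```

View pics/g.png

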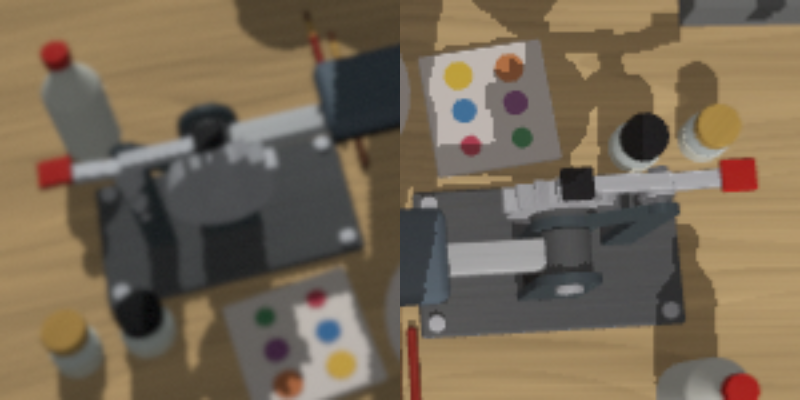

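The pawl is back in the teeth: tail at about (120.6, 214.5) and nose at about (178, 199.5) in the scene view, close to the predictions for angle 0. The arm is level and the neighbouring objects are undisturbed.

```bash
python3 -c "
from cell import env, read_camera, camera_params
print(env.hand_in())"
```

```text
the job is handed in; nothing more can be done
None
```

The arm rest is down at about 0.02 rad (level), with the pawl pressed fully back into the teeth and the surrounding things I could see left where they were; I handed the job in at about 13 s, and no verdict came back.

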